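# Prove and reset the roller press's emergency stop

## Task

Do the start-of-day check of the emergency stop on the roller press: push the red mushroom button down until it latches, then push one of its lobes round clockwise until it unlatches and springs all the way back up, and finally press the blue reset button next to it fully in and let it go. Do not press the green start button, do not use brute force on the mushroom, and leave everything that stands on the bench and on the press where it is: nothing is to be picked up, shoved or tipped.

Things in the scene. Friction and masses are not known exactly. Their poses are not given: they have to be found in the camera images.
- estop_top (a point): Centre of the flat top of the red mushroom head (emergency stop); moves and turns with it. z up, x along one of its three lobes (the others at +120 and -120 degrees). The head is 16 mm thick: a round core 48 mm across, and each lobe an upright 26 mm cylinder, its axis 20 mm from the head's axis, so lobes reach 33 mm out with hollows between. White arrows on it point clockwise.
- estop_lobe (a point): Middle (half-way up) of the lobe that lies along the head's x: on that lobe's axis, 20 mm out and 8 mm below the top. Moves and turns with the head.
- estop: Fixed seat of the stop: flat yellow disc 84 mm across with a 34 mm wide, 25 mm high dark collar under the head. Origin on the stop's axis at the level of the control deck, 140 mm over the bench. With the head up its top is 51.5 mm over this and its underside 35.5 mm; latched, about 45 and 29 mm. Around the collar it is clear under the lobes.
- press: Fixed desktop roller press, 620 mm wide (y), 370 mm deep, rollers in the middle. Origin at bench level under its middle; x away from the operator. Its right housing has a level deck 140 mm high, 120 mm wide, from x = -190 to 40 mm, y = -310 to -190 mm. The stop is at x -125, y -250 mm, the two buttons at x -20, y -220 and -280 mm. Behind the deck the housing is 185 mm high; the rest is below 230 mm.
- estop_press (a joint): How far the mushroom head is pushed down, in m: 0 up, 0.009 at the bottom. A spring pushes it back up (5 N at the top, 11 N at the bottom). Pushed beyond about 0.0075 a catch snaps in, and when let go it stays latched at about 0.0065. It takes some 12 N to push it all the way.
- estop_twist (a joint): How far the head is turned clockwise seen from above, in rad: 0 at rest, stop at 0.87. A spring turns it back to 0 (0.03 N m at the start, 0.08 N m at the end). While it is latched down, turning it beyond about 0.55 rad frees the catch and the head springs up by itself; let go, it turns back to 0.
- reset_top (a point): Centre of the flat top of the blue reset button: a round 28 mm button, travel 6 mm, in a 44 mm dark bezel on the same deck, behind the mushroom (105 mm further back, 30 mm to the left or to the right). The top is 22 mm over the deck, the bezel 12 mm. z is up.
- reset (a joint): How far the blue reset button is pushed in, in m: 0 out, 0.006 fully in (springy, 5 N at full travel; it comes back out when let go).
- start_top (a point): Centre of the top of the green start button, the same kind, 60 mm beside the blue one (they may be either way round). Leave it alone.
- start (a joint): How far the green start button is pushed in, in m (0 out, 0.006 in). It must stay out.
- brush_jar: Glass jar with three brushes, 72 mm across, 160 mm high, loose on the bench to the right of the press. Origin under its centre.
- spray: Amber glass pump bottle, 68 mm across, 169 mm high, loose on the bench to the right of the press. Origin under its centre.
- paste_jar: Glass jar with a white lid, 72 mm across, 75 mm high, loose on the bench in front of the press. Origin under its centre.
- brayer: Hand roller with a wooden handle, about 200 mm long, 38 mm high, lying loose on the bench at the right. Origin at bench level near its middle.
- weight_a: Brass weight with a knob, 60 mm across, 60 mm high, loose on the press's infeed table. Origin under its centre.
- weight_b: Green block weight with a steel handle, 70 x 50 x 49 mm, loose on the bench to the right of the press. Origin under its centre.
- tape: Roll of buff tape lying flat, 84 mm across, 24 mm high, loose on top of the drive housing behind the buttons. Origin under its centre.

How it is judged:
On the way, in this order (a step that is already met when the one before it is completed fails the run):
1. the mushroom is pushed down to where it latches (value of joint estop_press above 0.006 m), for 0.3 s.
2. the mushroom, still down, is turned clockwise by more than 0.35 rad (value of joint estop_twist above 0.35 rad and value of joint estop_press above 0.0055 m), for 0.05 s.
3. the mushroom has sprung back up and turned back to rest (value of joint estop_press below 0.0015 m and value of joint estop_twist below 0.15 rad), for 0.2 s.
4. the blue reset button is pressed in, with the mushroom up (all of step 3 and value of joint reset above 0.0042 m), for 0.05 s.
At the end, for the whole second after the job is handed in: The mushroom is up (within 1.5 mm) and turned back (within 0.15 rad), the blue button has come back out (within 1 mm), the green one is out, and each loose thing is within 20 mm of where it stood (all of step 3 and value of joint each of reset, start below 0.001 m and distance of each of brush_jar, spray, paste_jar, brayer, weight_a, weight_b, tape from where it was at the start of the episode below 0.02 m); the robot touches nothing.
It fails at once if the green start button is pressed (2 mm or more) (value of joint start above 0.002 m).
It fails at once if the mushroom is forced: more than 60 N on its head (contact force between the arm and estop_twist above 60 N).
It fails at once if a loose thing is lifted or shoved (over 20 mm) (distance of any of brush_jar, spray, paste_jar, brayer, weight_a, weight_b, tape from where it was at the start of the episode above 0.02 m).
It fails at once if a loose thing is tipped (over 0.3 rad) (angle between any of brush_jar, spray, paste_jar, brayer, weight_a, weight_b, tape's own z axis and vertical above 0.3 rad).
It also fails if it takes over 64 s, if anything falls off the work surface, if the arm or the gripper's body presses on something with over 40 N, if the wrist force passes 120 N, or if a joint passes its speed limit or range.

## Robot

A 6-joint arm with a two-finger parallel gripper is mounted at the origin on the work surface. World frame = base frame: x ahead of the robot, y to its left, z up, the work surface at z = 0. Lengths are in m, angles in rad, forces in N, time in s.
With the tool pointing down it reaches from about 0.3 to 1 m from the base axis. Payload 5.1 kg.
Tool frame: the origin (TCP) lies at the very end of the fingers, on their centre line; the grasp point (between the pads) lies 19 mm behind it (robot.hold_point_z is the distance from the TCP to the grasp point, in m); z points along the fingers, y is the direction in which the jaws open and shut (so a half turn about z gives the same grasp; the last joint's range is limited). The gripper opens to 95 mm and grips with 3 to 60 N. Pads are 20 mm wide; open, the fingers measure 119 mm over their backs; the gripper's body (75 mm by 180 mm) begins 59 mm behind the grasp point.
Start: joints at [-1.407, 0.124, 1.65, -0, 1.367, -0.083], TCP at [0.159, -0.63, 0.215] pointing down, gripper open.
Joint ranges: [-2.61, 2.61], [-1.02, 2.33], [0.03, 2.71], [-1.35, 4.49], [0.32, 2.68], [-2.91, 2.91]. Speed limits (rad/s): [2.57, 2.57, 3.14, 3.14, 3.14, 3.14].

## Interface

Orientations are given as a unit quaternion [w, x, y, z].
In Python, from station import robot gives the robot as it stands.
- The arm moves only by the shell command python3 -m jog 'ROWS' [FORCE]. ROWS is JSON, a list of rows, each an object of numbers: "wx", "wy", "wz": the turn, a rotation vector about the tool's x, y, z in rad; "dx", "dy", "dz": the shift along the tool's x, y, z in mm; "jaw": the closure, from 0 (fully open) to 1 (shut). In form: [{"wx": .., "wy": .., "wz": .., "dx": .., "dy": .., "dz": .., "jaw": ..}, ...]. A call has 1 to 12 rows; each row is the pose to reach, as a shift and turn from the pose commanded when the call began, along the tool's axes at that moment; what a row does not reach only later rows make up. A row lasts 1/10 s, in which the tool goes at most 50 mm and 8.59 degrees, less where a joint would pass 70% of its speed; a pose out of reach is approached as far as the arm can. A call with a gripper value outside its range is refused whole. The fingers move at their own pace and stop on an object; FORCE is the grip in N (left out, the last holds). Time passes only in rows, so rows that repeat a pose let the fingers close. It gives the time, the measured TCP pose, the force and the opening at its end, in the units of the state.
- robot.observe(): the state, without advancing time (a new reading comes with each control period).
- robot.grab_frame(name): name is "scene" or "top" or "wrist"; returns the picture (480x640x3 uint8, blue, green, red); there is no depth.
- robot.camera_params(name): a dict with "fx", "fy", "cx", "cy" (pixels), "k1" (the pictures are not rectified: a ray, as slopes to the right and down, at radius r is drawn at 1 + k1 r^2 times it, then the intrinsics apply), "eye" and "attitude" of the camera in the world. Camera axes: x right, y up, looking along -z (the intrinsics and any distortion apply to the point x, -y, -z); pixel columns grow to the right and rows downward; lengths in m; the calibration is good to about 2 mm. A picture is of the moment at which its call begins: read the wrist's pose just before it. camera_params takes no time and is no camera call; for the wrist camera it gives the pose at the moment of the call.
- robot.finish_job(): hands the job in, once; it reports no verdict.
The state is a dict: "t": time; "joint_pos": joint angles; "joint_vel": joint speeds; "tau": joint torques, N m; "position": TCP position; "eef_rot": TCP orientation; "force": force on the tool from outside, world axes, zero at the start; "wrist_torque": the same for the moment, N m; "width": finger opening in m.
Only numpy, scipy, OpenCV 4.12 (cv2) and the standard library are available. Lean on these libraries where they do the work, as an engineer would, in place of code of your own. Each camera call takes 0.05 s, during which the arm holds its last target. There are 200 camera calls.

## Working session

There is one attempt and no reset: what is moved stays moved. The work goes in short steps, Python scripts to look and compute and a shell command to move; the robot and the scene stay as the last step left them, time stands still between calls to the robot, and variables do not carry over. Pictures are saved under pics/ and viewed, about 8 in all and at most 12, crops included, and the job is handed in when it is done.

```bash
mkdir -p pics; ls; python3 - <<'E'
from station import robot
import cv2,numpy as np
s=robot.observe();print({k:np.round(v,3) for k,v in s.items()})
for n in("scene","top","wrist"):
    p=robot.camera_params(n);print(n,p)
    cv2.imwrite(f"pics/{n}0.png",robot.grab_frame(n))
E
```

```text
pics
{'t': np.float64(0.0), 'joint_pos': array([-1.407,  0.124,  1.652,  0.   ,  1.367, -0.083]), 'joint_vel': array([-0.001, -0.   ,  0.001,  0.001, -0.   ,  0.002]), 'tau': array([-1.0000e-03, -4.1761e+01, -3.5993e+01,  7.7000e-02,  4.9000e-02,
       -0.0000e+00]), 'position': array([ 0.159, -0.63 ,  0.213]), 'eef_rot': array([-0.001,  0.992,  0.123, -0.   ]), 'force': array([-0.286,  0.561,  0.053]), 'wrist_torque': array([ 0.02 , -0.035, -0.014]), 'width': np.float64(0.095)}
scene {'fx': 434.4979555125199, 'fy': 434.4979555125199, 'cx': 314.7460893245627, 'cy': 241.08885759859157, 'k1': -0.08495996433619184, 'eye': array([ 1.18029023, -0.55301185,  0.80219909]), 'attitude': array([0.80271265, 0.36028824, 0.20527309, 0.42861141])}
top {'fx': 521.6508330146909, 'fy': 521.6508330146909, 'cx': 330.9451216228652, 'cy': 247.50829669921032, 'k1': -0.07773537105323944, 'eye': array([ 0.48160645, -0.11759261,  1.31160511]), 'attitude': array([ 0.70870639,  0.01645306, -0.02258646, -0.70494993])}
wrist {'fx': 380.23976544544894, 'fy': 380.23976544544894, 'cx': 324.70281478359453, 'cy': 243.97356115542456, 'k1': 0.027708416157351243, 'eye': array([ 0.23931819, -0.60992647,  0.38290908]), 'attitude': array([ 0.78045234, -0.11546041,  0.09086192, -0.60770647])}
```

View pics/top0.png

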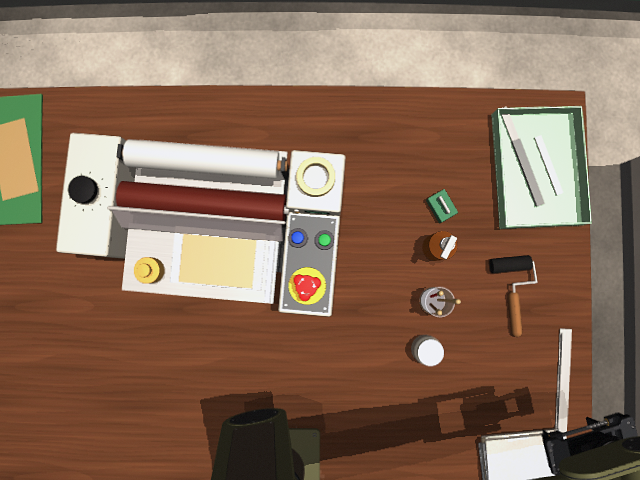

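View pics/scene0.png

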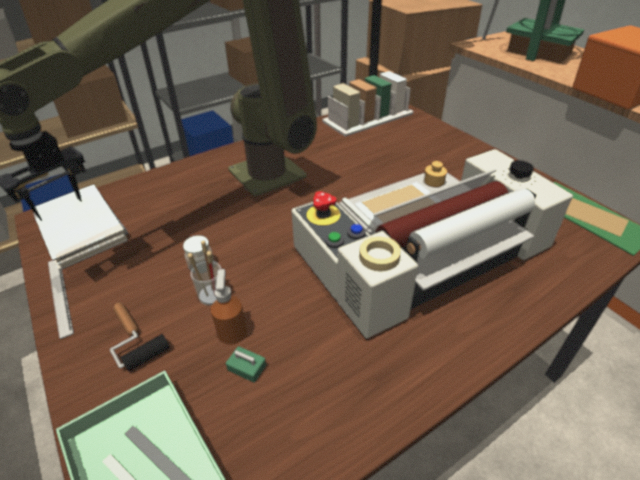

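The top view shows the mushroom at about (307,286), blue at (298,238) and green at (324,240). The press is slightly rotated. The scene view agrees: blue is on the inner side. Next I'll measure these and crop the top view.

```bash
cat > h.py <<'E'
import numpy as np,cv2
from scipy.spatial.transform import Rotation as R
def q2R(q): return R.from_quat(np.roll(q,-1)).as_matrix()
def ray(p,u,v):
    d=np.array([(u-p['cx'])/p['fx'],(v-p['cy'])/p['fy']]);s=d.copy()
    for _ in range(20): s=d/(1+p['k1']*(s@s))
    return q2R(p['attitude'])@np.array([s[0],-s[1],-1])
def at(p,u,v,z):
    r=ray(p,u,v); return p['eye']+r*(z-p['eye'][2])/r[2]
def proj(p,X):
    c=q2R(p['attitude']).T@(np.asarray(X)-p['eye']); s=np.array([c[0],-c[1]])/-c[2]
    s=s*(1+p['k1']*(s@s)); return s*p['fx']+[p['cx'],p['cy']]
def blob(im,lo,hi,box):
    x0,y0,x1,y1=box;h=cv2.cvtColor(im[y0:y1,x0:x1],cv2.COLOR_BGR2HSV)
    m=cv2.inRange(h,lo,hi);M=cv2.moments(m,True)
    return M['m10']/M['m00']+x0,M['m01']/M['m00']+y0,M['m00']
E
python3 - <<'E'
from h import *
from station import robot
p=robot.camera_params("top");im=cv2.imread("pics/top0.png");b=(275,210,345,320)
for n,lo,hi,z in(("yellow",(22,150,120),(34,255,255),.142),("blue",(105,150,80),(130,255,255),.162),("green",(45,100,60),(80,255,255),.162)):
    u,v,a=blob(im,lo,hi,b);print(n,u,v,a,at(p,u,v,z))
h=cv2.cvtColor(im,cv2.COLOR_BGR2HSV);m=cv2.inRange(h,(0,120,80),(8,255,255))|cv2.inRange(h,(172,120,80),(180,255,255))
m[:250]=0;m[320:]=0;m[:,:275]=0;m[:,340:]=0
c=max(cv2.findContours(m,0,2)[0],key=cv2.contourArea);(u,v),r=cv2.minEnclosingCircle(c);print("red",u,v,r,at(p,u,v,.19))
# deck corners by eye
for q in((338,215),(332,315),(279,312),(287,212)):print(q,at(p,*q,.14))
cv2.imwrite("pics/c1.png",cv2.resize(im[200:325,260:360],None,fx=6,fy=6,interpolation=3)[:600,:])
cv2.imwrite("pics/c1.png",cv2.resize(im[205:325,260:360],(500,600),interpolation=3))
E
```

```text
yellow 308.3600746268657 284.85074626865674 536.0 [ 0.46233548 -0.07747485  0.142     ]
blue 297.2583333333333 237.15833333333333 120.0 [ 0.56766297 -0.05286909  0.162     ]
green 323.9918699186992 238.8130081300813 123.0 [ 0.56432944 -0.11194879  0.162     ]
red 305.8548278808594 285.8548278808594 14.661123275756836 [ 0.46094677 -0.07376242  0.19      ]
(338, 215) [ 0.62000447 -0.1431539   0.14      ]
(332, 315) [ 0.39523736 -0.13072067  0.14      ]
(279, 312) [ 0.40128611 -0.012143    0.14      ]
(287, 212) [ 0.62615337 -0.02794194  0.14      ]
```

View pics/c1.png

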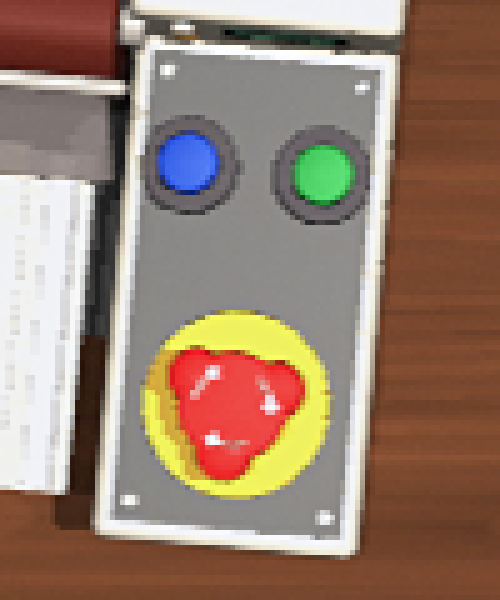

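The crop (5x) shows the lobes at about 49°, -70° and 168° in world coordinates. The stop axis is near (0.461,-0.076), blue at (0.567,-0.053), and the press yaw is about -3.2°. All of this fits the given layout. Now to plan the approach.

```bash
cat >> h.py <<'E'
def rel(s,x,y,z,yaw):
    """tool-frame shift in mm and turn for tool pointing down, tool x at yaw deg"""
    T=q2R(s['eef_rot']);d=T.T@(np.array([x,y,z])-s['position'])*1000
    a=np.radians(yaw);G=np.array([[np.cos(a),np.sin(a),0],[np.sin(a),-np.cos(a),0],[0,0,-1]])
    return np.round(d,1),np.round(R.from_matrix(T.T@G).as_rotvec(),3)
E
python3 - <<'E'
from h import *
from station import robot
s=robot.observe();p=robot.camera_params("wrist")
T=q2R(s['eef_rot']);print(s['position'],T.round(3))
print("cam in tool",T.T@(p['eye']-s['position']),"look",T.T@q2R(p['attitude'])@[0,0,-1])
print(rel(s,.40,-.13,.32,49)); print(rel(s,.2,-.6,.32,14))
E
```

```text
[ 0.1586692  -0.62980528  0.21366203] [[ 0.97   0.244 -0.   ]
 [ 0.244 -0.97   0.002]
 [ 0.    -0.002 -1.   ]]
cam in tool [ 0.08308609  0.00017975 -0.16938942] look [-2.90830434e-01  5.89554468e-04  9.56774431e-01]
(array([ 356.1, -425.9, -105.6]), array([-0.002, -0.001, -0.608]))
(array([  47.4,  -19. , -106.3]), array([-0.002, -0.   ,  0.002]))
```

```bash
python3 -m jog '[{"dz":-50,"jaw":1},{"dz":-100,"jaw":1},{"dx":45,"dy":-48,"dz":-106,"wz":-0.1,"jaw":1},{"dx":80,"dy":-86,"dz":-106,"wz":-0.2,"jaw":1},{"dx":115,"dy":-124,"dz":-106,"wz":-0.3,"jaw":1},{"dx":150,"dy":-162,"dz":-106,"wz":-0.4,"jaw":1},{"dx":185,"dy":-200,"dz":-106,"wz":-0.5,"jaw":1},{"dx":220,"dy":-238,"dz":-106,"wz":-0.608,"jaw":1},{"dx":255,"dy":-276,"dz":-106,"wz":-0.608,"jaw":1},{"dx":290,"dy":-314,"dz":-106,"wz":-0.608,"jaw":1},{"dx":325,"dy":-352,"dz":-106,"wz":-0.608,"jaw":1},{"dx":355,"dy":-384,"dz":-106,"wz":-0.608,"jaw":1}]' 10
python3 - <<'E'
from h import *
from station import robot
s=robot.observe();print(s['t'],s['position'],s['width'],rel(s,.4615,-.076,.32,49))
E
```

```text
0.15 [ 0.1586692  -0.62980528  0.21366203] 0.0951449752283862 (array([ 429. , -463.2, -105.5]), array([-0.002, -0.001, -0.608]))$[0]: bad value
```

```bash
python3 -m jog '[{"wx":0,"wy":0,"wz":0,"dx":0,"dy":0,"dz":-50,"jaw":1}]' 10; python3 -m jog --help | head -20
```

```text
t: 0.25
position: [0.1579, -0.6256, 0.2546]
eef_rot: [-0.009, 0.992, 0.123, -0.0]
force: [0.5, -0.9, -1.1]
width: 0.0912invalid input: not JSON, or not a number
```

All keys are required in each row.

```bash
python3 -m jog '[{"wx":0,"wy":0,"wz":0,"dx":0,"dy":0,"dz":-50,"jaw":1},{"wx":0,"wy":0,"wz":-0.1,"dx":30,"dy":-35,"dz":-56,"jaw":1},{"wx":0,"wy":0,"wz":-0.2,"dx":63,"dy":-70,"dz":-56,"jaw":1},{"wx":0,"wy":0,"wz":-0.3,"dx":96,"dy":-105,"dz":-56,"jaw":1},{"wx":0,"wy":0,"wz":-0.4,"dx":129,"dy":-140,"dz":-56,"jaw":1},{"wx":0,"wy":0,"wz":-0.5,"dx":162,"dy":-175,"dz":-56,"jaw":1},{"wx":0,"wy":0,"wz":-0.6,"dx":195,"dy":-210,"dz":-56,"jaw":1},{"wx":0,"wy":0,"wz":-0.608,"dx":228,"dy":-246,"dz":-56,"jaw":1},{"wx":0,"wy":0,"wz":-0.608,"dx":261,"dy":-282,"dz":-56,"jaw":1},{"wx":0,"wy":0,"wz":-0.608,"dx":294,"dy":-318,"dz":-56,"jaw":1},{"wx":0,"wy":0,"wz":-0.608,"dx":327,"dy":-354,"dz":-56,"jaw":1},{"wx":0,"wy":0,"wz":-0.608,"dx":360,"dy":-389,"dz":-56,"jaw":1}]' 10
python3 - <<'E'
from h import *
from station import robot
s=robot.observe();print(s['t'],s['position'],s['width'],rel(s,.4615,-.076,.32,49))
E
```

```text
t: 1.45
position: [0.4132, -0.1631, 0.3206]
eef_rot: [0.0, 0.91, 0.414, 0.0]
force: [0.7, -0.5, 0.2]
width: 0.0013
1.45 [ 0.4131714  -0.16314674  0.32059438] 0.0013017701303392256 (array([ 97.5, -20.8,   0.6]), array([ 0.001, -0.   , -0.001]))
```

```bash
python3 -m jog '[{"wx":0,"wy":0,"wz":0,"dx":45,"dy":-10,"dz":0,"jaw":1},{"wx":0,"wy":0,"wz":0,"dx":85,"dy":-18,"dz":0,"jaw":1},{"wx":0,"wy":0,"wz":0,"dx":97,"dy":-21,"dz":0,"jaw":1},{"wx":0,"wy":0,"wz":0,"dx":97,"dy":-21,"dz":0,"jaw":1},{"wx":0,"wy":0,"wz":0,"dx":97,"dy":-21,"dz":0,"jaw":1}]'
python3 - <<'E'
from h import *
from station import robot
s=robot.observe();p=robot.camera_params("wrist");im=robot.grab_frame("wrist");print(s['position'])
h=cv2.cvtColor(im,cv2.COLOR_BGR2HSV)
C=np.array([.4615,-.076]);X=np.array([.998,-.056])
m=cv2.inRange(h,(0,120,80),(8,255,255))|cv2.inRange(h,(172,120,80),(180,255,255))
c0=proj(p,[*C,.19]);print("pred",c0, proj(p,[.5677,-.0529,.162]))
# rectify the plane z=.1915 (head top) to a metric map: 0.25 mm/px, up=world x, left=world y
g=np.arange(-50,50,.25)*1e-3
def warp(z):
    A=np.array([[proj(p,[C[0]-a,C[1]-b,z]) for b in g] for a in g],np.float32)
    return cv2.remap(im,A[...,0],A[...,1],1)
w=warp(.1915);cv2.circle(w,(200,200),132,(255,255,255),1);cv2.circle(w,(200,200),3,(255,255,255),-1)
cv2.imwrite("pics/w1.png",np.hstack([cv2.resize(im,(400,300)),np.zeros((300,0,3),np.uint8)]) if 0 else np.hstack([cv2.resize(im,(400,300)),w[50:350]]))
hw=cv2.cvtColor(w,cv2.COLOR_BGR2HSV);mw=cv2.inRange(hw,(0,120,80),(8,255,255))|cv2.inRange(hw,(172,120,80),(180,255,255))
print(mw.sum()/255);np.save("mw.npy",mw)
for n,lo,hi,z in(("blue",(105,150,80),(130,255,255),.162),("green",(45,100,60),(80,255,255),.162),("yellow",(22,150,120),(34,255,255),.142)):
    try:u,v,a=blob(im,lo,hi,(0,0,640,480));print(n,u,v,a,at(p,u,v,z))
    except ZeroDivisionError:print(n,None)
E
```

```text
t: 1.95
position: [0.4603, -0.0788, 0.3204]
eef_rot: [0.0, 0.91, 0.414, -0.0]
force: [-0.6, 1.2, 1.0]
width: 0.0002
[ 0.46027986 -0.07881867  0.32040975]
pred [322.81480445 230.62393765] [402.51028212 118.44701177]
31304.0
blue 401.3391494002181 117.46455834242094 917.0 [ 0.56744342 -0.05167045  0.162     ]
green 531.8107638888889 228.08463541666666 2304.0 [ 0.59715795 -0.20089885  0.162     ]
yellow 321.7525925925926 200.32777777777778 2700.0 [ 0.47117213 -0.06305799  0.142     ]
```

View pics/w1.png

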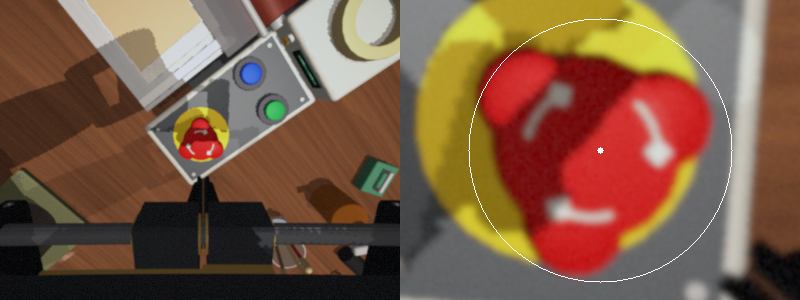

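The wrist view shows the stop at about (400,270) in full pixels, blue at (401,117), and the closed fingers clear of both. The rectified view puts the lobes at ~46°, -68° and 167°, with the centre ~2 mm to the left. I'll fit the silhouette.

```bash
python3 - <<'E'
from h import *
from station import robot
from scipy.optimize import minimize
p=robot.camera_params("wrist");im=robot.grab_frame("wrist");h=cv2.cvtColor(im,cv2.COLOR_BGR2HSV)
m=cv2.inRange(h,(0,130,40),(9,255,255))|cv2.inRange(h,(170,130,40),(180,255,255))
W=np.zeros_like(m);c0=proj(p,[.4615,-.075,.19]).astype(int);cv2.circle(W,tuple(map(int,c0)),60,255,-1);m&=W
n,l,st,ce=cv2.connectedComponentsWithStats(m);k=1+st[1:,4].argmax();m=(l==k).astype(np.uint8)
S=4
M=cv2.resize(m*255,None,fx=S,fy=S,interpolation=1)>127
a=np.linspace(0,2*np.pi,48)
def sil(x,y,th):
    o=np.zeros(M.shape,np.uint8)
    for i in range(4):
        r,cx,cy=(24,x,y) if i==3 else (13,x+.02*np.cos(th+i*2.0944),y+.02*np.sin(th+i*2.0944))
        P=np.array([proj(p,[cx+r*1e-3*np.cos(t),cy+r*1e-3*np.sin(t),z]) for z in(.1755,.1915) for t in a])*S
        cv2.fillConvexPoly(o,cv2.convexHull(P.astype(np.float32)).astype(np.int32),1)
    return o>0
f=lambda q:1-(M&sil(*(q[:2]*1e-3),q[2])).sum()/(M|sil(*(q[:2]*1e-3),q[2])).sum()
best=min((minimize(f,[461.5,-75,t],method="Nelder-Mead",options=dict(initial_simplex=[[461.5,-75,t],[465,-75,t],[461.5,-71,t],[461.5,-75,t+.15]])) for t in np.radians([38,49,60])),key=lambda r:r.fun)
print(best.x,np.degrees(best.x[2]),best.fun)
E
```

```text
[459.79720686 -75.89408499   0.86725104] 49.68982460514611 0.2183760611635247
```

Estimates of the axis agree to ~2 mm: about (0.461,-0.0757), lobe at ~49°. I'll descend to just above the head.

```bash
python3 -m jog '[{"wx":0,"wy":0,"wz":0,"dx":0,"dy":0,"dz":40,"jaw":1},{"wx":0,"wy":0,"wz":0,"dx":0,"dy":0,"dz":80,"jaw":1},{"wx":0,"wy":0,"wz":0,"dx":0,"dy":0,"dz":110,"jaw":1},{"wx":0,"wy":0,"wz":0,"dx":0,"dy":0,"dz":122,"jaw":1},{"wx":0,"wy":0,"wz":0,"dx":0,"dy":0,"dz":122,"jaw":1},{"wx":0,"wy":0,"wz":0,"dx":0,"dy":0,"dz":122,"jaw":1}]'
python3 - <<'E'
from h import *
from station import robot
s=robot.observe();print(s['position'],s['force'],rel(s,.461,-.0757,.1915,49))
E
```

```text
t: 2.65
position: [0.4613, -0.079, 0.2003]
eef_rot: [0.001, 0.91, 0.414, 0.001]
force: [0.5, -0.0, -0.3]
width: 0.0005
[ 0.46134673 -0.07900055  0.20034101] [ 0.50043868 -0.00127359 -0.27228653] (array([ 2.3, -2.4,  8.8]), array([ 0.002, -0.001, -0.002]))
```

```bash
python3 -m jog '[{"wx":0,"wy":0,"wz":0,"dx":2,"dy":-2,"dz":3,"jaw":1},{"wx":0,"wy":0,"wz":0,"dx":2,"dy":-2,"dz":7,"jaw":1},{"wx":0,"wy":0,"wz":0,"dx":2,"dy":-2,"dz":10,"jaw":1},{"wx":0,"wy":0,"wz":0,"dx":2,"dy":-2,"dz":12,"jaw":1},{"wx":0,"wy":0,"wz":0,"dx":2,"dy":-2,"dz":14,"jaw":1},{"wx":0,"wy":0,"wz":0,"dx":2,"dy":-2,"dz":14,"jaw":1}]'
python3 -m jog '[{"wx":0,"wy":0,"wz":0,"dx":0,"dy":0,"dz":1.5,"jaw":1},{"wx":0,"wy":0,"wz":0,"dx":0,"dy":0,"dz":2.5,"jaw":1},{"wx":0,"wy":0,"wz":0,"dx":0,"dy":0,"dz":2.5,"jaw":1}]'
```

```text
t: 3.25
position: [0.4614, -0.0755, 0.1868]
eef_rot: [0.001, 0.91, 0.415, 0.001]
force: [-1.7, 0.5, 7.4]
width: 0.0005
t: 3.55
position: [0.4614, -0.0755, 0.1847]
eef_rot: [0.001, 0.91, 0.415, 0.001]
force: [-2.0, 0.5, 8.3]
width: 0.0004
```

```bash
for i in 1 2; do python3 -m jog '[{"wx":0,"wy":0,"wz":0,"dx":0,"dy":0,"dz":1,"jaw":1},{"wx":0,"wy":0,"wz":0,"dx":0,"dy":0,"dz":1,"jaw":1}]'; done
```

```text
t: 3.75
position: [0.4615, -0.0755, 0.1839]
eef_rot: [0.001, 0.91, 0.415, 0.001]
force: [-3.2, 0.5, 9.8]
width: 0.0008
t: 3.95
position: [0.4615, -0.0755, 0.183]
eef_rot: [0.001, 0.91, 0.415, 0.001]
force: [-2.9, 1.4, 9.7]
width: 0.0007
```

```bash
for i in 1 2; do python3 -m jog '[{"wx":0,"wy":0,"wz":0,"dx":0,"dy":0,"dz":1,"jaw":1},{"wx":0,"wy":0,"wz":0,"dx":0,"dy":0,"dz":1,"jaw":1}]'; done
```

```text
t: 4.15
position: [0.4615, -0.0755, 0.1827]
eef_rot: [0.001, 0.91, 0.415, 0.001]
force: [-4.1, 0.8, 11.5]
width: 0.0003
t: 4.35
position: [0.4616, -0.0756, 0.1826]
eef_rot: [0.001, 0.91, 0.415, 0.001]
force: [-6.3, 2.1, 16.2]
width: 0.0004
```

The travel bottomed out: z stopped at 0.1826, 9 mm down, while the force rose to 16 N. I'll lift, go to the hollow beside the 49° lobe, and check.

```bash
python3 -m jog '[{"wx":0,"wy":0,"wz":0,"dx":0,"dy":0,"dz":-10,"jaw":1},{"wx":0,"wy":0,"wz":0,"dx":0,"dy":0,"dz":-45,"jaw":1},{"wx":0,"wy":0,"wz":0,"dx":28,"dy":-30,"dz":-45,"jaw":1},{"wx":0,"wy":0,"wz":0,"dx":28,"dy":-30,"dz":-45,"jaw":1},{"wx":0,"wy":0,"wz":0,"dx":28,"dy":-30,"dz":-45,"jaw":1}]'
python3 - <<'E'
from h import *
from station import robot
s=robot.observe();T=q2R(s['eef_rot']);a=np.radians(49);c=np.array([.461,-.0757])
print(s['position'],rel(s,*(c+.028*np.array([np.cos(a),np.sin(a)])+.030*np.array([-np.sin(a),np.cos(a)])),.172,49))
p=robot.camera_params("wrist");im=robot.grab_frame("wrist")
for z in(.185,.1915):
    u=proj(p,[*c,z]);print(u)
    for k in range(3):
        q=proj(p,[c[0]+.02*np.cos(a+k*2.0944),c[1]+.02*np.sin(a+k*2.0944),z]);cv2.circle(im,tuple(int(x) for x in q),2,(255,255,0) if z<.19 else (255,255,255),-1)
x,y=map(int,u);x0=max(0,min(x-130,380));y0=max(0,min(y-110,260))
print(x0,y0);cv2.imwrite("pics/w2.png",cv2.resize(im[y0:y0+220,x0:x0+260],None,fx=2.5,fy=2.5,interpolation=2))
E
```

```text
t: 4.85
position: [0.4561, -0.0341, 0.2231]
eef_rot: [0.0, 0.91, 0.415, -0.0]
force: [-0.5, 0.0, -1.1]
width: 0.0008
[ 0.45613625 -0.03407382  0.22314342] (array([-0.2,  1. , 51.1]), array([0.   , 0.   , 0.001]))
[374.65169344 319.72297347]
[376.04930414 325.04236486]
246 215
```

View pics/w2.png

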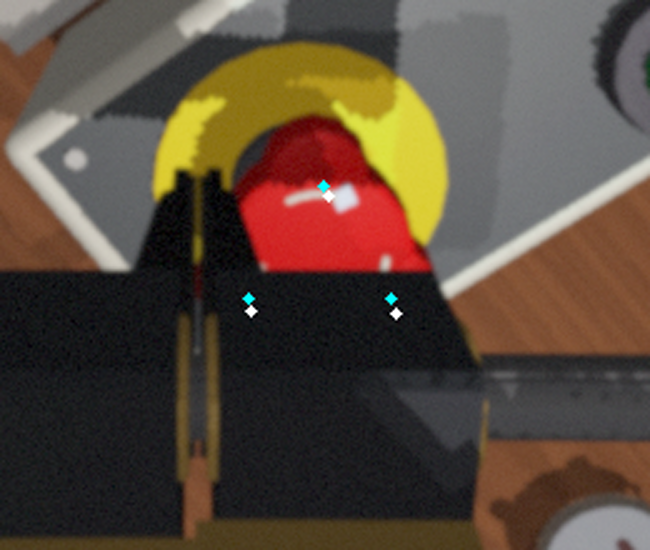

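The view shows the lobe where predicted (marked at 325,187 in the crop), with the fingertips over the hollow at its left (197,175). I'll descend.

```bash
python3 -m jog '[{"wx":0,"wy":0,"wz":0,"dx":0,"dy":0,"dz":20,"jaw":1},{"wx":0,"wy":0,"wz":0,"dx":0,"dy":0,"dz":32,"jaw":1},{"wx":0,"wy":0,"wz":0,"dx":0,"dy":0,"dz":40,"jaw":1},{"wx":0,"wy":0,"wz":0,"dx":0,"dy":0,"dz":46,"jaw":1},{"wx":0,"wy":0,"wz":0,"dx":0,"dy":0,"dz":51,"jaw":1},{"wx":0,"wy":0,"wz":0,"dx":0,"dy":0,"dz":51,"jaw":1}]'
python3 - <<'E'
from h import *
from station import robot
s=robot.observe();T=q2R(s['eef_rot']);print(s['position'],s['force'])
a0=np.radians(49);c=np.array([.461,-.0757])
for f in np.radians([8,16,24,32,40,48,54]):
    a=a0-f;x,y=c+.028*np.array([np.cos(a),np.sin(a)])+.029*np.array([-np.sin(a),np.cos(a)])
    print(*rel(s,x,y,s['position'][2],np.degrees(a)))
E
```

```text
t: 5.5
position: [0.4559, -0.0346, 0.1715]
eef_rot: [-0.0, 0.91, 0.414, -0.0]
force: [0.2, -0.2, 0.4]
width: 0.0007
[ 0.45589938 -0.03459549  0.17153433] [ 0.23862069 -0.21377385  0.43570094]
[ 4.1  6.  -0. ] [-0.001  0.001  0.139]
[ 7.2 10.7 -0. ] [-0.001  0.001  0.279]
[ 9.7 15.7 -0. ] [-0.001  0.001  0.418]
[11.4 21.1 -0. ] [-0.001  0.001  0.558]
[12.4 26.6 -0. ] [-0.001  0.001  0.698]
[12.6 32.2 -0. ] [-0.001  0.001  0.837]
[12.3 36.4 -0. ] [-0.001  0.001  0.942]
```

```bash
python3 -m jog '[{"wx":0,"wy":0,"wz":0.07,"dx":2,"dy":3,"dz":0,"jaw":1},{"wx":0,"wy":0,"wz":0.139,"dx":4,"dy":6,"dz":0,"jaw":1},{"wx":0,"wy":0,"wz":0.209,"dx":5.7,"dy":8.3,"dz":0,"jaw":1},{"wx":0,"wy":0,"wz":0.279,"dx":7.2,"dy":10.7,"dz":0,"jaw":1},{"wx":0,"wy":0,"wz":0.349,"dx":8.5,"dy":13.2,"dz":0,"jaw":1},{"wx":0,"wy":0,"wz":0.418,"dx":9.7,"dy":15.7,"dz":0,"jaw":1},{"wx":0,"wy":0,"wz":0.488,"dx":10.6,"dy":18.4,"dz":0,"jaw":1},{"wx":0,"wy":0,"wz":0.558,"dx":11.4,"dy":21.1,"dz":0,"jaw":1},{"wx":0,"wy":0,"wz":0.628,"dx":12,"dy":23.8,"dz":0,"jaw":1},{"wx":0,"wy":0,"wz":0.698,"dx":12.4,"dy":26.6,"dz":0,"jaw":1},{"wx":0,"wy":0,"wz":0.698,"dx":12.4,"dy":26.6,"dz":0,"jaw":1},{"wx":0,"wy":0,"wz":0.698,"dx":12.4,"dy":26.6,"dz":0,"jaw":1}]'
python3 - <<'E'
from h import *
from station import robot
s=robot.observe();print(s['position'],s['force'],s['wrist_torque'])
cv2.imwrite("pics/w3.png",robot.grab_frame("wrist")[200:420,170:470])
a0=np.radians(49);c=np.array([.461,-.0757])
for f in np.radians([40,44,48,52]):
    a=a0-f;x,y=c+.028*np.array([np.cos(a),np.sin(a)])+.029*np.array([-np.sin(a),np.cos(a)])
    print(*rel(s,x,y,s['position'][2],np.degrees(a)))
E
```

```text
t: 6.7
position: [0.4848, -0.0425, 0.1727]
eef_rot: [-0.0, 0.997, 0.079, 0.001]
force: [-0.4, 1.3, 0.5]
width: 0.0009
[ 0.48475214 -0.04248585  0.17274616] [-0.43416105  1.33749304  0.51726026] [0.23512658 0.09923705 0.08252301]
[-0.7  0.1 -0. ] [-0.    -0.001  0.001]
[1.3 2.1 0. ] [-0.    -0.001  0.071]
[3.1 4.3 0. ] [-0.    -0.001  0.141]
[4.8 6.6 0. ] [-0.    -0.001  0.211]
```

View pics/w3.png

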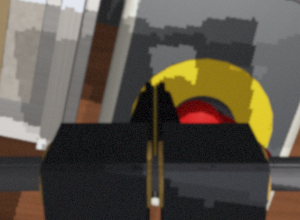

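The crop shows the lobe beside and in contact with the finger (~1.3 N), but I can't tell whether it has released. I'll keep turning to 48–52°.

```bash
python3 -m jog '[{"wx":0,"wy":0,"wz":0.035,"dx":0.7,"dy":1,"dz":0,"jaw":1},{"wx":0,"wy":0,"wz":0.07,"dx":1.3,"dy":2.1,"dz":0,"jaw":1},{"wx":0,"wy":0,"wz":0.105,"dx":2.2,"dy":3.2,"dz":0,"jaw":1},{"wx":0,"wy":0,"wz":0.14,"dx":3.1,"dy":4.3,"dz":0,"jaw":1},{"wx":0,"wy":0,"wz":0.14,"dx":3.1,"dy":4.3,"dz":0,"jaw":1}]'
python3 - <<'E'
from h import *
from station import robot
import cv2
a=robot.grab_frame("scene")[180:250,285:385]
cv2.imwrite("pics/s3.png",np.hstack([cv2.resize(x[180:250,285:385],None,fx=4,fy=4,interpolation=2) for x in(cv2.imread("pics/scene0.png"),robot.grab_frame("scene"))]))
E
```

```text
t: 7.25
position: [0.4885, -0.0459, 0.1725]
eef_rot: [-0.001, 1.0, 0.009, 0.001]
force: [0.4, 4.4, 0.9]
width: 0.0004
```

View pics/s3.png

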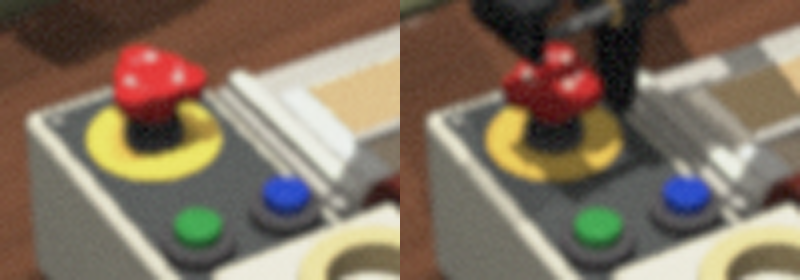

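Left is the initial scene, right is now: the head has clearly been turned and appears up, with its top at the same row. I'll turn a little more for certainty, then back off the same way and lift out.

```bash
python3 -m jog '[{"wx":0,"wy":0,"wz":0.035,"dx":1,"dy":1,"dz":0,"jaw":1},{"wx":0,"wy":0,"wz":0.07,"dx":1.8,"dy":2.2,"dz":0,"jaw":1},{"wx":0,"wy":0,"wz":0.07,"dx":1.8,"dy":2.2,"dz":0,"jaw":1}]'
python3 - <<'E'
from h import *
from station import robot
s=robot.observe();print(s['position'],s['force'],s['wrist_torque'])
a0=np.radians(49);c=np.array([.461,-.0757])
for f in np.radians([44,36,28,20,12,4,-3]):
    a=a0-f;x,y=c+.029*np.array([np.cos(a),np.sin(a)])+.031*np.array([-np.sin(a),np.cos(a)])
    print(*rel(s,x,y,s['position'][2],np.degrees(a)))
E
```

```text
t: 7.65
position: [0.4904, -0.0481, 0.1725]
eef_rot: [-0.0, 1.0, -0.026, 0.001]
force: [0.7, 4.4, 0.2]
width: 0.0007
[ 0.49039129 -0.04811465  0.1724959 ] [0.73711317 4.35087559 0.21788082] [ 0.73171995 -0.21800417 -0.0833957 ]
[-3.5 -5.6  0. ] [-0.001 -0.001 -0.14 ]
[-8.6 -8.7 -0. ] [-0.001 -0.001 -0.279]
[-14. -11.  -0.] [-0.001 -0.001 -0.419]
[-19.7 -12.6  -0. ] [-0.001 -0.001 -0.559]
[-25.6 -13.3  -0. ] [-0.001 -0.001 -0.698]
[-31.5 -13.2  -0. ] [-0.    -0.002 -0.838]
[-36.7 -12.5  -0. ] [-0.    -0.002 -0.96 ]
```

```bash
python3 -m jog '[{"wx":0,"wy":0,"wz":-0.14,"dx":-3.5,"dy":-5.6,"dz":0,"jaw":1},{"wx":0,"wy":0,"wz":-0.279,"dx":-8.6,"dy":-8.7,"dz":0,"jaw":1},{"wx":0,"wy":0,"wz":-0.419,"dx":-14,"dy":-11,"dz":0,"jaw":1},{"wx":0,"wy":0,"wz":-0.559,"dx":-19.7,"dy":-12.6,"dz":0,"jaw":1},{"wx":0,"wy":0,"wz":-0.698,"dx":-25.6,"dy":-13.3,"dz":0,"jaw":1},{"wx":0,"wy":0,"wz":-0.838,"dx":-31.5,"dy":-13.2,"dz":0,"jaw":1},{"wx":0,"wy":0,"wz":-0.96,"dx":-36.7,"dy":-12.5,"dz":0,"jaw":1},{"wx":0,"wy":0,"wz":-0.96,"dx":-36.7,"dy":-12.5,"dz":0,"jaw":1},{"wx":0,"wy":0,"wz":-0.96,"dx":-36.7,"dy":-12.5,"dz":-30,"jaw":1},{"wx":0,"wy":0,"wz":-0.96,"dx":-36.7,"dy":-12.5,"dz":-60,"jaw":1},{"wx":0,"wy":0,"wz":-0.96,"dx":-36.7,"dy":-12.5,"dz":-60,"jaw":1}]'
python3 - <<'E'
from h import *
from station import robot
s=robot.observe();print(s['position'],s['force'])
im=robot.grab_frame("scene")
cv2.imwrite("pics/s4.png",np.hstack([cv2.resize(x[180:250,285:385],None,fx=4,fy=4,interpolation=2) for x in(cv2.imread("pics/scene0.png"),im)]))
print(rel(s,.5677,-.0525,.232,49))
E
```

```text
t: 8.75
position: [0.4565, -0.0351, 0.2372]
eef_rot: [0.003, 0.899, 0.437, 0.003]
force: [0.6, -0.4, 0.2]
width: 0.0003
[ 0.45652432 -0.03506048  0.23716084] [ 0.56830356 -0.35605042  0.19507751]
(array([55. , 98.1,  6.1]), array([ 0.008, -0.003,  0.05 ]))
```

View pics/s4.png

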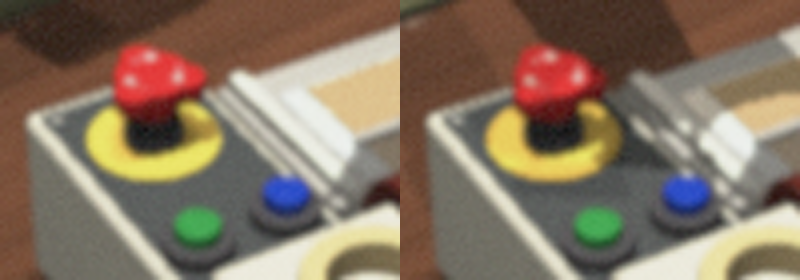

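The mushroom looks the same as in the start picture: up and turned back. Now the blue button.

```bash
python3 -m jog '[{"wx":0.008,"wy":-0.003,"wz":0,"dx":20,"dy":36,"dz":0,"jaw":1},{"wx":0.008,"wy":-0.003,"wz":0,"dx":40,"dy":72,"dz":0,"jaw":1},{"wx":0.008,"wy":-0.003,"wz":0,"dx":55,"dy":98,"dz":0,"jaw":1},{"wx":0.008,"wy":-0.003,"wz":0,"dx":55,"dy":98,"dz":30,"jaw":1},{"wx":0.008,"wy":-0.003,"wz":0,"dx":55,"dy":98,"dz":55,"jaw":1},{"wx":0.008,"wy":-0.003,"wz":0,"dx":55,"dy":98,"dz":68,"jaw":1},{"wx":0.008,"wy":-0.003,"wz":0,"dx":55,"dy":98,"dz":68,"jaw":1},{"wx":0.008,"wy":-0.003,"wz":0,"dx":55,"dy":98,"dz":68,"jaw":1}]'
python3 - <<'E'
from h import *
from station import robot
s=robot.observe();print(s['position'],s['force'],rel(s,.5675,-.0525,.162,49))
E
```

```text
t: 9.6
position: [0.5652, -0.0513, 0.1646]
eef_rot: [-0.003, 0.899, 0.438, -0.003]
force: [0.0, -0.6, 0.4]
width: 0.0007
[ 0.56517784 -0.05130439  0.16457649] [ 0.01226516 -0.56878755  0.41063147] (array([0.5, 2.6, 2.6]), array([-0.007,  0.003,  0.051]))
```

```bash
python3 -m jog '[{"wx":0,"wy":0,"wz":0,"dx":0,"dy":2,"dz":0,"jaw":1},{"wx":0,"wy":0,"wz":0,"dx":0,"dy":2,"dz":3,"jaw":1},{"wx":0,"wy":0,"wz":0,"dx":0,"dy":2,"dz":5,"jaw":1},{"wx":0,"wy":0,"wz":0,"dx":0,"dy":2,"dz":7,"jaw":1},{"wx":0,"wy":0,"wz":0,"dx":0,"dy":2,"dz":7,"jaw":1}]'; for i in 1 2; do python3 -m jog '[{"wx":0,"wy":0,"wz":0,"dx":0,"dy":0,"dz":1,"jaw":1},{"wx":0,"wy":0,"wz":0,"dx":0,"dy":0,"dz":1,"jaw":1}]'; done
```

```text
t: 10.1
position: [0.5675, -0.0527, 0.1581]
eef_rot: [-0.002, 0.899, 0.438, -0.002]
force: [2.8, -0.1, 4.1]
width: 0.0002
t: 10.3
position: [0.5675, -0.0527, 0.157]
eef_rot: [-0.002, 0.899, 0.438, -0.002]
force: [2.7, -1.9, 4.7]
width: 0.0005
t: 10.5
position: [0.5675, -0.0527, 0.1562]
eef_rot: [-0.002, 0.899, 0.438, -0.002]
force: [2.5, -0.4, 5.9]
width: 0.0004
```

```bash
python3 -m jog '[{"wx":0,"wy":0,"wz":0,"dx":0,"dy":0,"dz":1.5,"jaw":1},{"wx":0,"wy":0,"wz":0,"dx":0,"dy":0,"dz":1.5,"jaw":1}]';  python3 -m jog '[{"wx":0,"wy":0,"wz":0,"dx":0,"dy":0,"dz":-15,"jaw":1},{"wx":0,"wy":0,"wz":0,"dx":0,"dy":0,"dz":-60,"jaw":1},{"wx":0,"wy":0,"wz":0,"dx":0,"dy":0,"dz":-110,"jaw":1},{"wx":0,"wy":0,"wz":0,"dx":0,"dy":0,"dz":-130,"jaw":1},{"wx":0,"wy":0,"wz":0,"dx":-60,"dy":0,"dz":-150,"jaw":1},{"wx":0,"wy":0,"wz":0,"dx":-100,"dy":0,"dz":-150,"jaw":1},{"wx":0,"wy":0,"wz":0,"dx":-100,"dy":0,"dz":-150,"jaw":1},{"wx":0,"wy":0,"wz":0,"dx":-100,"dy":0,"dz":-150,"jaw":1}]'
python3 - <<'E'
from h import *
from station import robot
for n in("scene","top"):
    im=robot.grab_frame(n);cv2.imwrite(f"pics/{n}9.png",im)
    d=cv2.absdiff(im,cv2.imread(f"pics/{n}0.png")).max(2);print(n,[round(float(d[y:y+40,x:x+40].mean()),1) for x,y in([(420,190),(420,230),(420,285),(410,335),(495,260),(130,250),(296,156)] if n=="top" else [(185,250),(210,300),(225,340),(420,160),(360,235),(115,315)])])
a=cv2.imread("pics/scene9.png");b=cv2.imread("pics/top9.png")
cv2.imwrite("pics/e.png",np.hstack([cv2.resize(a,(400,300)),cv2.resize(b,(400,300))]))
E
```

```text
t: 10.7
position: [0.5675, -0.0527, 0.1561]
eef_rot: [-0.002, 0.899, 0.438, -0.002]
force: [0.7, -0.4, 12.0]
width: 0.0003
t: 11.5
position: [0.5049, -0.1318, 0.3031]
eef_rot: [-0.004, 0.899, 0.437, -0.004]
force: [0.4, -0.3, -0.1]
width: 0.0004
scene [3.2, 4.6, 3.5, 2.9, 2.4, 3.8]
top [1.5, 1.7, 1.4, 1.2, 1.6, 1.0, 0.8]
```

View pics/e.png

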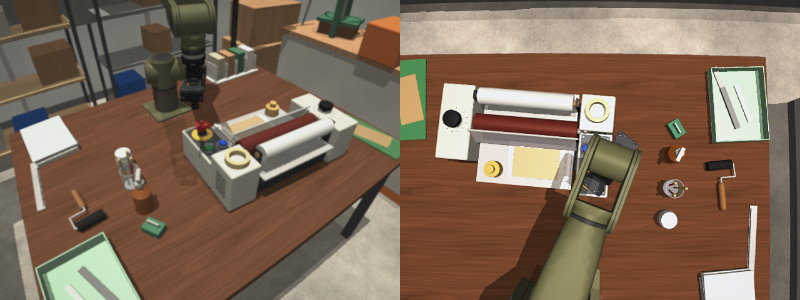

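The blue button bottomed at 5.9 mm and 12 N. The arm is now clear, the mushroom is up, and every loose item is where it was (image differences are at noise level). Handing in.

```bash
python3 -c "
from station import robot
print(robot.observe()['force']);print(robot.finish_job())"
```

```text
[-0.18897883  0.76509814 -1.42450872]
the job is handed in; nothing more can be done
None
```

I did the full emergency-stop check and handed the job in at about 11.6 s; it gives no verdict. I had no joint readings, so all of this rests on forces, tool heights and pictures.

- **Mushroom pressed:** I pushed it about 9 mm down, to the bottom of its travel. The force peaked at about 16 N, well under the 60 N limit. I inferred the latching from the depth and didn't confirm it separately.
- **Mushroom turned:** I pushed one lobe clockwise with the closed fingers, about 52° of finger travel with some lag before contact, at about 4 N. After I backed off, the head looked the same as in the start picture: up and turned back.
- **Blue reset:** I pressed it about 5.9 mm until it stopped, at 12 N, then let it go and lifted clear. I didn't look at it close up again after releasing it.
- **Rest of the scene:** The last pictures against the first show only image noise around the loose items. I never pressed the green button; it was still out just before the reset press, though I didn't check it close up afterwards. The arm ended clear of everything, with almost no force on it.

My estimates of the stop's position disagreed by about 2 mm, and the outline fit of the head was only moderate (overlap 0.78). The clearances I left covered both. My first move command was refused for its format, and nothing moved.

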